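Snap the retaining clip onto the carousel spindle

ROBOT

A 6-joint arm with a two-finger parallel gripper is mounted at the origin on a cart in front of the work surface, level with it; the furniture and walls round the work are solid. World frame = base frame: x ahead of the robot, y to its left, z up, the work surface at z = 0. Lengths are in mm, angles in rad, forces in N, time in s.
With the tool pointing down it reaches from about 400 to 825 mm from the base axis. Payload 7 kg.
Tool frame: the origin (TCP) lies midway between the tips of the shut fingers; the grasp point (between the pads) lies 19 mm behind it; z points along the fingers, y is the line along which they close (so a half turn about z gives the same grasp; the last joint's range is limited). The gripper opens to 88 mm and grips with 3 to 60 N. Pads are 19 mm wide; open, the fingers measure 130 mm over their backs; the gripper's body (78 mm by 193 mm) begins 47 mm behind the grasp point.
Start: joints at [-0.923, 0.359, 0.012, 0, -1.224, -0.288], TCP at [237.631, -631.765, 188.061] pointing down, gripper open.
Joint ranges: [-3.07, 3.07], [-1.43, 2.12], [-1.02, 1.25], [-3.03, 1.67], [-3.05, -0], [-3.03, 3.03]. Speed limits (rad/s): [2.39, 2.39, 3.01, 3.14, 3.14, 3.14].

INTERFACE

Orientations are given as a unit quaternion [x, y, z, w].
In Python, from station import arm gives the robot as it stands.
- The arm moves only by the tool drive_tool, never from a script. Its argument "series" is a list of rows, each a list of 7 numbers: the shift along the tool's x, y, z in mm, then the turn, a rotation vector about the tool's x, y, z in rad, then the opening, from 0 (shut) to 1 (fully open). In form: [[tx, ty, tz, ax, ay, az, fingers], ...]. A call has 1 to 8 rows; each row shifts and turns the commanded pose from where the row before left it, along the tool's axes as they then stand; what a row does not reach is not made up. A row lasts 1/12 s, in which the tool goes at most 41.7 mm and 7.16 degrees, less where a joint would pass 70% of its speed; a pose out of reach is approached as far as the arm can. A call with a gripper value outside its range is refused whole. The fingers move at their own pace and stop on an object; the grip force is fixed at half the most. Time passes only in rows, so rows that do not move let the fingers close. It gives the time, the measured TCP pose, the force, the opening and the grip force at its end, in the units of the state.
- arm.state(): the state, without advancing time (a new reading comes with each control period).
- arm.camera(name): name is "scene" or "top"; returns (picture, depth): 480x640x3 uint8, red, green, blue; 480x640 float32, mm along the optical axis (not along the pixel's ray), 0 where there is no reading.
- arm.camera_model(name): a dict with "camera_matrix" (3x3 intrinsics, pixels), "xyz" and "attitude" of the camera in the world. Camera axes: x right, y down, z forward; pixel columns grow to the right and rows downward; lengths in mm; the calibration is good to about 2 mm. A picture is of the moment at which its call begins. camera_model takes no time and is no camera call.
- arm.finish_job(): hands the job in; it is judged then, once.
The state is a dict: "clock": time; "joint_pos": joint angles; "dq": joint speeds; "joint_torque": joint torques, N m; "eef_pos": TCP position; "ee_rot": TCP orientation; "force": force on the tool from outside, world axes, zero at the start; "wrist_torque": the same for the moment, N m; "opening": finger opening in mm; "finger_force": force on a finger pad.
Only numpy, scipy, OpenCV 4.12 (cv2) and the standard library are available. Lean on these libraries where they do the work, as an engineer would, in place of code of your own. Each camera call takes 0.05 s, during which the arm holds its last target. There are 200 camera calls.

TASK

Lay the orange split clip flat between the two black guide rails of the carousel drive unit, short of the spindle and with its open mouth towards it, and let go of it. Then take the blue-handled fork tool and push the clip with its prongs, never with your fingers, along the rails until it snaps fully home round the spindle's groove; finally stand the fork upright on the worktop, clear of the unit. Do not shift or tip the brown bottle and the beaker that stand beside the unit, nor the yellow-lidded jar and the green carton that stand near the fork and the clip.

Things in the scene. Friction and masses are not known exactly. Their poses are not given: they have to be found in the camera images.
- drive_unit: White carousel drive unit, fixed; its pose varies. Block 150 mm (x) by 100 mm (y), flat aluminium deck 25 mm above the worktop. Origin at the centre of its underside; x is the push direction (clip goes in at the -x end), z up. A steel spindle stands on the deck at x = +40 mm, y = 0. Bottle and beaker stand beside it.
- spindle_seat (a point): Where the clip's bore must end: on the spindle axis, 2.5 mm above the deck. Axes as drive_unit. The groove is a neck 16 mm in diameter, from the deck to 7 mm above it; over it is a head 22 mm in diameter whose top is 15 mm above the deck.
- lane (a point): Point on the deck midway between the two black guide rails, 60 mm short of the spindle axis; a good place to lay the clip's bore. Axes as drive_unit. The rails run along x, 4 mm high, 6 mm wide, inner faces at y = +24 and -24 mm, from 50 mm before this point to 30 mm past it (30 mm short of the spindle axis); the deck is flat.
- clip_bore (a point): Loose orange plastic split clip, 39 long, 44 wide, 40 g, flat on the worktop. Point on its bore axis, 2.5 mm above its underside; x points out of its mouth, z up. Two sprung arms 5 mm thick reach x = +10.5 mm; the 13 mm throat meets the 16 mm neck when the spindle axis is about 12 mm ahead of this point, gives at some 10 N and snaps shut behind it, with about 0.5 mm play.
- clip_tab (a point): Grip point of the clip: middle of its upright tab, 22 mm behind clip_bore (x = -22 mm), 20 mm above the clip's underside. Axes as clip_bore. The tab is 12 mm along x (-28 to -16 mm from the bore), 10 mm along y, its top 30 mm above the underside; it is bare from 10 to 30 mm.
- clip_back (a point): Rear face of the bar across the clip's back, which the fork's prongs push: 22 mm behind clip_bore, 5 mm above the underside. Axes as clip_bore. The bar is 44 mm wide (y = -22 to +22 mm), 10 mm high, 8 mm deep; the tab stands out 6 mm behind this face in its middle (y = -5 to +5 mm).
- fork_grip (a point): Loose fork tool, 160 g, standing on its flat foot. Point in the middle of its upright blue handle, 40 mm above the foot's underside; x along the prongs, z up. The handle is 24 mm along x and 16 mm along y, from 8 to 75 mm above the underside. The steel foot is 8 mm high, 38 mm wide, from 20 mm behind to 40 mm ahead of this point.
- fork_tips (a point): Midway between the tips of the fork's two prongs: 70 mm ahead of fork_grip along its x, 5 mm above the underside. Axes as fork_grip. Prongs are 10 mm high, 8 mm wide, centred 15 mm either side (gap 22 mm wide, 30 mm deep), so that they pass either side of the clip's tab.
- bottle: Bystander: small brown glass bottle with a black cap, loose, 45 mm across, 85 mm high. Origin at the centre of its underside, z up.
- beaker: Bystander: small glass beaker, loose, 45 mm across, 55 mm high. Origin at the centre of its underside, z up.
- jar: Bystander: white jar with a yellow screw lid, loose, 52 mm across, 46 mm high. Origin at the centre of its underside, z up.
- carton: Bystander: small green carton, loose, 50 mm (x) by 75 mm (y), 28 mm high. Origin at the centre of its underside, z up.
Not all that is in view belongs to the job. What is shaped like the part that bears fork_grip but pink or turquoise is not meant.

How it is judged (in metres and radians):
On the way, in this order (a step that is already met when the one before it is completed fails the run):
1. the clip lies flat on the deck between the rails, let go, mouth towards the spindle and 20 to 85 mm short of it (x of spindle_seat in the frame of clip_bore between 0.02 and 0.085 m and y of spindle_seat in the frame of clip_bore between -0.015 and 0.015 m and z of clip_bore in the frame of spindle_seat between -0.003 and 0.003 m and angle between clip_bore's own z axis and vertical below 0.1 rad and contact force between the fingers and clip below 0.05 N), for 0.2 s.
2. the fork, held in the gripper, pushes the clip up to and over the spindle's neck (contact force between fork and clip above 0.1 N and contact force between the fingers and fork above 0.5 N and x of spindle_seat in the frame of clip_bore between 0.003 and 0.02 m), for 0.04 s.
3. the clip has snapped home round the groove (horizontal distance between clip_bore and spindle_seat below 0.003 m and z of clip_bore in the frame of spindle_seat between -0.003 and 0.003 m and angle between clip_bore's own z axis and vertical below 0.1 rad and contact force between the fingers and clip below 0.05 N), for 0.2 s.
At the end, for the whole second after the job is handed in: The clip sits flat on the deck with its bore within 3 mm of the spindle axis, 3 mm in height and 0.1 rad of level; the fork stands upright (0.1 rad) and still on the worktop, not touching the drive unit, and everything is released (all of step 3 and angle between fork_grip's own z axis and vertical below 0.1 rad and height (world z) of fork_grip between 0.034 and 0.046 m and contact force between fork and drive_unit below 0.05 N and linear speed of fork below 0.02 m/s and contact force between the fingers and fork below 0.05 N).
It fails at once if the fingers touch the clip once its bore is within 18 mm of the spindle axis: it must be pushed on with the fork (horizontal distance between clip_bore and spindle_seat below 0.018 m and contact force between the fingers and clip above 0.3 N).
It fails at once if the brown bottle is shifted more than 20 mm or tipped more than 0.3 rad (distance of bottle from where it was at the start of the episode above 0.02 m or angle between bottle's own z axis and vertical above 0.3 rad).
It fails at once if the beaker is shifted more than 20 mm or tipped more than 0.3 rad (distance of beaker from where it was at the start of the episode above 0.02 m or angle between beaker's own z axis and vertical above 0.3 rad).
It fails at once if the jar is shifted more than 20 mm or tipped more than 0.3 rad (distance of jar from where it was at the start of the episode above 0.02 m or angle between jar's own z axis and vertical above 0.3 rad).
It fails at once if the carton is shifted more than 20 mm or tipped more than 0.3 rad (distance of carton from where it was at the start of the episode above 0.02 m or angle between carton's own z axis and vertical above 0.3 rad).
It also fails if it takes over 64 s, if anything falls off the work surface, if the arm or the gripper's body presses on something with over 40 N, if the wrist force passes 120 N, or if a joint passes its speed limit or range.

## Working session

There is one attempt and no reset: what is moved stays moved. The work goes in short steps, Python scripts to look and compute and a tool call to move; the robot and the scene stay as the last step left them, time stands still between calls to the robot, and variables do not carry over. Pictures are saved under pics/ and viewed, at most 10 in all, crops included, and the job is handed in when it is done.

Besides the shell and the picture viewer there is one more tool, called after "Call:" by a JSON object that holds its "api" and its "payload". drive_tool: Moves the arm, as the interface text tells. Its arguments: {"type":"object","properties":{"series":{"type":"array","items":{"type":"array","items":{"type":"number"}}}},"required":["series"]}

```bash
mkdir -p pics
cat > h.py <<'E'
import numpy as np, cv2
from scipy.spatial.transform import Rotation as R
from station import arm
def look(n,save=None):
    p,d=arm.camera(n); m=arm.camera_model(n)
    K=np.array(m["camera_matrix"]); Rm=np.array(m["attitude"],float)
    Rm=R.from_quat(Rm).as_matrix() if Rm.size==4 else Rm
    v,u=np.mgrid[:480,:640]
    c=np.stack([(u-K[0,2])/K[0,0]*d,(v-K[1,2])/K[1,1]*d,d],-1)
    w=c@Rm.T+np.array(m["xyz"]); w[d==0]=np.nan
    if save: cv2.imwrite("pics/"+save,cv2.cvtColor(p,cv2.COLOR_RGB2BGR)); np.savez("/tmp/"+n,p=p,d=d,w=w)
    return p,d,w
E
python3 - <<'E'
from h import *
for n in("top","scene"):
    look(n,n+"1.png"); print(arm.camera_model(n))
s=arm.state();print(s["clock"],s["eef_pos"],s["ee_rot"],s["opening"])
E
```

```text
{'camera_matrix': array([[488.98468703,   0.        , 318.03178505],
       [  0.        , 488.98468703, 239.99954537],
       [  0.        ,   0.        ,   1.        ]]), 'xyz': array([ 309.4264228 ,   37.50214613, 1552.7403371 ]), 'attitude': array([-0.70411009,  0.7059492 , -0.05021279,  0.05782199])}
{'camera_matrix': array([[553.98214125,   0.        , 321.45268333],
       [  0.        , 553.98214125, 247.43407907],
       [  0.        ,   0.        ,   1.        ]]), 'xyz': array([1712.21333273,  -77.96396682,  893.3561071 ]), 'attitude': array([ 0.66031803,  0.59695897, -0.30959352, -0.3343231 ])}
0.1 [ 237.43923922 -631.31270965  187.19927447] [-1.78889421e-01  9.83868888e-01  7.36791246e-04 -2.07708566e-04] 87.66667718009889
```

View pics/top1.png

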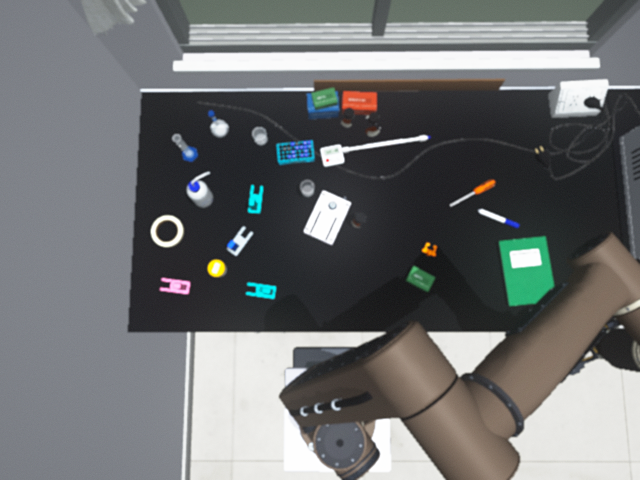

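View pics/scene1.png

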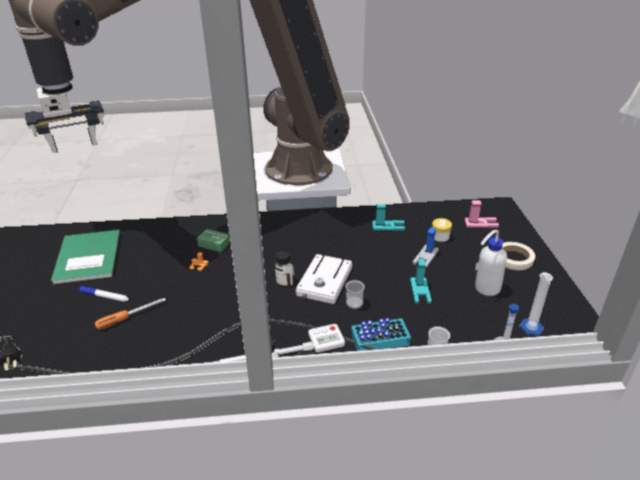

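Top view shows the orange clip at (430,248), carton (421,278), drive unit (327,217) with bottle (360,221) and beaker (307,187). The fork candidates are blue (240,240), turquoise (256,199) and (261,291), and pink (175,286). Only the one at (240,240) has a blue handle, with the jar (217,268) beside it; I'll confirm in a crop.

Run:
```python
from h import *
z=np.load("/tmp/top.npz");p,w=z["p"],z["w"]
def crop(c,r,h=30):
    return cv2.resize(p[r-h:r+h,c-h:c+h][:,:,::-1],(400,400),interpolation=cv2.INTER_CUBIC)
a=np.hstack([crop(329,215),crop(240,243)]);b=np.hstack([crop(428,256)])
s=np.load("/tmp/scene.npz")
cv2.imwrite("pics/crop1.png",np.hstack([cv2.resize(x,(266,266)) for x in (a[:,:400],a[:,400:],b)]))
hsv=cv2.cvtColor(p,cv2.COLOR_RGB2HSV)
def comp(name,m,box,zlo=-9):
    c0,r0,c1,r1=box;mm=np.zeros(m.shape,bool);mm[r0:r1,c0:c1]=m[r0:r1,c0:c1]
    q=w[mm];q=q[~np.isnan(q[:,0])];q=q[q[:,2]>zlo]
    print(name,len(q),"mean",q.mean(0).round(1),"z",np.percentile(q[:,2],[2,50,98]).round(1))
    if len(q)>5: print("   rect",cv2.minAreaRect(q[:,:2].astype(np.float32)))
H,S,V=[hsv[...,i].astype(int) for i in range(3)]
comp("clip",(H<20)&(S>130)&(V>80),(415,235,445,262))
comp("cliptab",(H<20)&(S>130)&(V>80),(415,235,445,262),18)
comp("carton",(H>35)&(H<90)&(S>60),(400,255,445,300))
comp("jar",(H>22)&(H<35)&(S>120),(200,250,235,285))
comp("forkhandle",(H>100)&(H<130)&(S>110),(222,222,260,260),30)
comp("forkall",((S<90)&(V>70))|((H>100)&(H<130)&(S>110)),(222,222,260,260))
u=(S<60)&(V>110)
comp("unit",u,(298,185,358,250),18)
comp("bottle",w[...,2]>60,(345,205,372,235))
comp("beaker",w[...,2]>30,(296,175,316,197))
```

```text
clip 132 mean [ 514.5 -302.1    6.8] z [-5.   4.4 32.6]
   rect ((518.0388793945312, -302.141357421875), (50.9170036315918, 42.842288970947266), 67.13937377929688)
cliptab 16 mean [ 504.5 -294.9   28.8] z [19.1 29.6 34.8]
   rect ((505.5023498535156, -295.7122497558594), (10.054882049560547, 11.954347610473633), 72.91931915283203)
carton 517 mean [ 422.7 -264.5   23.3] z [-2.6 27.6 35.3]
   rect ((423.7622985839844, -268.69219970703125), (86.69082641601562, 62.793582916259766), 60.8458137512207)
jar 204 mean [457.2 373.4  35.6] z [-3.4 45.  52.8]
   rect ((458.2480773925781, 377.5277099609375), (66.59930419921875, 56.47813415527344), 62.960662841796875)
forkhandle 57 mean [524.8 317.1  66.2] z [35.9 71.7 82.1]
   rect ((525.9614868164062, 318.4576721191406), (15.321949005126953, 20.519060134887695), 49.32552719116211)
forkall 420 mean [543.  307.2  15.1] z [-4.4  7.5 76.7]
   rect ((548.731689453125, 309.205810546875), (54.87682342529297, 98.52979278564453), 53.12617492675781)
unit 1445 mean [623.2  26.4  26.5] z [18.9 25.7 42.8]
   rect ((634.04052734375, 51.26988983154297), (164.10191345214844, 156.24191284179688), 68.33007049560547)
bottle 108 mean [606.4 -76.3  82.6] z [65.6 83.8 90.6]
   rect ((607.3051147460938, -76.85487365722656), (32.36500930786133, 31.478891372680664), 27.406597137451172)
beaker 82 mean [714.3  87.3  47.5] z [30.4 50.2 60.2]
   rect ((712.9810180664062, 86.39556884765625), (41.398345947265625, 41.60408020019531), 2.660151243209839)
```

View pics/crop1.png

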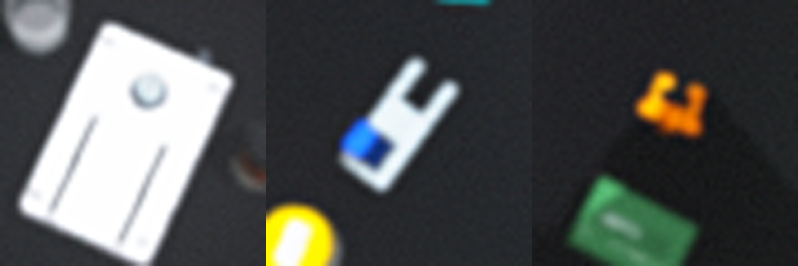

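Confirmed: the middle crop shows the white-steel fork with blue handle, prongs pointing up-right. The clip's mouth points up and slightly right, and the spindle is at the top end of the deck. Next I fit the known shapes to the silhouettes.

```bash
cat > fit.py <<'E'
from h import *
from scipy.optimize import minimize
def B(x0,x1,y0,y1,z0,z1): return np.array([[x,y,z] for x in(x0,x1) for y in(y0,y1) for z in(z0,z1)],float)
def unit(q): return [B(-75,75,-50,50,0,25)]
def fork(q): return [B(-20,40,-19,19,0,8),B(-12,12,-8,8,8,75),B(40,70,11,19,0,10),B(40,70,-19,-11,0,10)]
def clip(q):
    a,b=q[3:5]; return [B(-22,-14,-22,22,0,10),B(-28,-16,-5,5,0,30),B(-14,10.5,a,b,0,5),B(-14,10.5,-b,-a,0,5)]
def sil(boxes,q,m,off,sh,z0,S=6):
    K=np.array(m["camera_matrix"]);Rm=R.from_quat(m["attitude"]).as_matrix()
    c,s=np.cos(q[2]),np.sin(q[2]); im=np.zeros((sh[0]*S,sh[1]*S),np.uint8)
    for b in boxes:
        P=np.c_[c*b[:,0]-s*b[:,1]+q[0],s*b[:,0]+c*b[:,1]+q[1],b[:,2]+z0]
        C=(P-m["xyz"])@Rm; uv=C@K.T; uv=uv[:,:2]/uv[:,2:]
        h=cv2.convexHull(((uv-off+.5)*S-.5).astype(np.float32))
        cv2.fillConvexPoly(im,np.round(h*16).astype(np.int32),255,cv2.LINE_8,4)
    return cv2.resize(im,(sh[1],sh[0]),interpolation=cv2.INTER_AREA)/255.
def fit(mask,box,boxes,q0,name="top",z0=0.):
    m=arm.camera_model(name);c0,r0,c1,r1=box;M=mask[r0:r1,c0:c1].astype(float)
    f=lambda q:((sil(boxes(q),q,m,(c0,r0),M.shape,z0)-M)**2).sum()
    st=np.array([12,12,.3,4,4])[:len(q0)]
    best=None
    for dy in(-.25,0,.25):
        x0=np.array(q0,float);x0[2]+=dy
        sx=np.vstack([x0]+[x0+st*e for e in np.eye(len(q0))])
        r=minimize(f,x0,method="Nelder-Mead",options=dict(initial_simplex=sx,xatol=.02,fatol=.01,maxiter=600))
        if best is None or r.fun<best.fun: best=r
    print(boxes.__name__,best.x.round(3),"deg",round(np.degrees(best.x[2]),1),"res",round(best.fun,1),"of",M.sum())
    return best.x
def masks(p):
    h=cv2.cvtColor(p,cv2.COLOR_RGB2HSV).astype(int);H,S,V=h[...,0],h[...,1],h[...,2]
    return dict(orange=((H<22)&(S>120)&(V>90)),blue=(H>100)&(H<130)&(S>110)&(V>60),white=(S<90)&(V>105))
E
python3 - <<'E'
from fit import *
z=np.load("/tmp/top.npz");p,w=z["p"],z["w"];k=masks(p)
fit(k["orange"],(415,235,445,262),clip,[520,-302,-.4,6,14])
fit(k["blue"]|(k["white"]),(224,222,260,258),fork,[530,318,-.6])
wm=k["white"].copy();wm[:,352:]=0;wm[:197,:317]=0
wm=cv2.morphologyEx(wm.astype(np.uint8),cv2.MORPH_CLOSE,np.ones((5,5)))
u=fit(wm,(296,182,358,252),unit,[622,25,-.4])
# spindle head and rails in unit frame
sp=w[(w[...,2]>35)&(abs(w[...,0]-660)<30)&(abs(w[...,1]-10)<40)];print("head",len(sp),sp.mean(0))
c,s=np.cos(u[2]),np.sin(u[2]);print("exp spindle",u[0]+40*c,u[1]+40*s,"lane",u[0]-20*c,u[1]-20*s)
d=(p.max(2)<100);q=w[d&(w[...,2]>12)&(np.hypot(w[...,0]-u[0],w[...,1]-u[1])<80)][:,:2]-u[:2]
L=np.c_[c*q[:,0]+s*q[:,1],-s*q[:,0]+c*q[:,1]];L=L[(abs(L[:,1])<38)&(abs(L[:,0])<68)]
for sg in(1,-1):
    a=L[L[:,1]*sg>10];print("rail",len(a),a.mean(0),np.polyfit(a[:,0],a[:,1],1))
E
```

```text
clip [ 5.24619e+02 -3.04926e+02 -4.19000e-01  5.06900e+00  2.04910e+01] deg -24.0 res 36.3 of 139.0
fork [526.868 320.049  -0.589] deg -33.7 res 62.6 of 383.0
unit [ 6.21486e+02  2.52320e+01 -4.21000e-01] deg -24.1 res 76.5 of 1616.0
head 33 [657.23410195   8.83312085  40.61985127]
exp spindle 657.9899581508267 8.876555041115388 lane 603.2346549575908 33.409324395935634<stdin>:14: RuntimeWarning: Mean of empty slice.
  ret = um.true_divide(
Traceback (most recent call last):
TypeError: expected non-empty vector for x
```

Call:
{"api": "drive_tool", "payload": {"series": [[0,0,0,0,0,0.12,1],[0,0,0,0,0,0.12,1],[0,0,0,0,0,0.12,1],[0,0,0,0,0,0.12,1],[0,0,0,0,0,0.12,1],[0,0,0,0,0,0.12,1],[0,0,0,0,0,0.058,1]]}}

```text
clock: 0.68
eef_pos: [237.5, -631.5, 187.5]
ee_rot: [0.211, 0.978, 0.0, -0.0]
force: [0.2, 0.1, -0.4]
opening: 87.5
finger_force: 0.0
```

Call:
{"api": "drive_tool", "payload": {"series": [[-9.8,37.7,0,0,0,0,1],[-9.8,37.7,0,0,0,0,1],[-9.8,37.7,0,0,0,0,1],[-9.8,37.7,0,0,0,0,1],[-9.8,37.7,0,0,0,0,1],[-9.8,37.7,0,0,0,0,1],[-9.8,37.7,0,0,0,0,1],[-9.8,37.7,0,0,0,0,1]]}}

```text
clock: 1.35
eef_pos: [432.4, -386.2, 187.9]
ee_rot: [0.208, 0.978, 0.0, -0.0]
force: [-0.3, -1.4, -0.6]
opening: 87.8
finger_force: 0.0
```

```bash
cat > go.py <<'E'
from h import *
def go(x,y,z,fyaw):  # TCP target, yaw of object x axis (tool x = -object x)
    s=arm.state();r=R.from_quat(s["ee_rot"]);a=np.radians(fyaw)
    T=R.from_matrix(np.array([[-np.cos(a),-np.sin(a),0],[-np.sin(a),np.cos(a),0],[0,0,-1]]).T)
    d=np.array([x,y,z])-s["eef_pos"]
    print("t",s["clock"],"tcp",np.round(s["eef_pos"],1),"q",np.round(s["joint_pos"],2),"op",round(s["opening"],1),"F",np.round(s["force"],1))
    print("rot",(r.inv()*T).as_rotvec().round(4),"tool shift now",r.inv().apply(d).round(1),"after turn",T.inv().apply(d).round(1))
E
python3 -c "
from go import *
go(504.5,-296,60,-24)"
```

```text
t 1.35 tcp [ 432.4 -386.2  187.9] q [-0.39  0.2  -0.2  -0.   -1.16 -1.6 ] op 87.8 F [-0.3 -1.4 -0.6]
rot [ 0.0002 -0.0004  0.0006] tool shift now [-29.3 111.6 127.9] after turn [-29.2 111.7 127.9]
```

Call:
{"api": "drive_tool", "payload": {"series": [[-7.3,28.2,20,0,0,0,1],[-7.3,28.2,20,0,0,0,1],[-7.3,28.2,20,0,0,0,1],[-7.3,28.2,20,0,0,0,1],[0,0,24,0,0,0,1],[0,0,24,0,0,0,1],[0,0,0,0,0,0,1]]}}

```text
clock: 1.93
eef_pos: [501.2, -294.9, 55.1]
ee_rot: [0.208, 0.978, 0.001, -0.004]
force: [-1.4, 0.1, -1.4]
opening: 88.0
finger_force: 0.0
```

Run:
```python
from fit import *
from go import go
go(504.5,-296,12,-24)
p,_,_=look("top","top2.png");q,_,_=look("scene","s2.png")
a=cv2.resize(p[215:285,390:460][:,:,::-1],(400,400),interpolation=cv2.INTER_CUBIC)
b=cv2.resize(q[190:290,150:250][:,:,::-1],(400,400),interpolation=cv2.INTER_CUBIC)
cv2.imwrite("pics/c2.png",np.hstack([a,b]))
```

```text
t 1.9333 tcp [ 501.2 -294.9   55.1] q [-0.2   0.33 -0.36 -0.   -0.89 -1.79] op 88.0 F [-1.4  0.1 -1.4]
rot [-0.0004 -0.0082  0.0008] tool shift now [-3.9  0.3 43.1] after turn [-3.5  0.3 43.1]
```

View pics/c2.png

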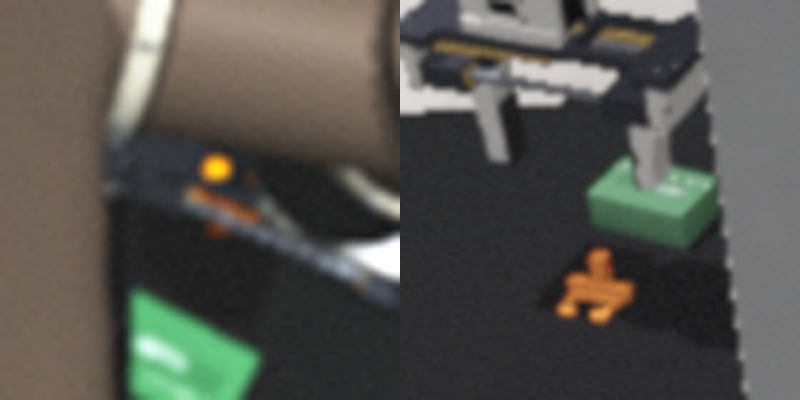

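The right crop shows the clip tab at about scene pixel (200,255), with the open fingertips above and behind it at (175,230) and (213,237). I'll check that against the projection.

Call:
{"api": "drive_tool", "payload": {"series": [[0,0,0,0,0,0,1],[0,0,0,0,0,0,1]]}}

```text
clock: 2.2
eef_pos: [505.2, -297.5, 61.8]
ee_rot: [0.208, 0.978, -0.0, 0.001]
force: [0.1, -0.1, -0.1]
opening: 87.7
finger_force: 0.0
```

Run:
```python
from fit import *
from go import go
go(504.5,-296,12,-24)
def proj(P,n):
    m=arm.camera_model(n);c=R.from_quat(m["attitude"]).inv().apply(np.array(P)-m["xyz"])@np.array(m["camera_matrix"]).T
    return (c[:,:2]/c[:,2:]).round(1)
f=np.array([.407,.914,0])*46
t=np.array([501.2,-294.9,56])
print(proj([t,t+f,t-f,[504.5,-296,30]],"scene"))
p,_,_=look("scene");k=masks(p)
fit(k["orange"],(185,240,225,275),clip,[524.6,-304.9,-.42,5,20.5],"scene")
```

```text
t 2.2 tcp [ 505.2 -297.5   61.8] q [-0.2   0.32 -0.35  0.   -0.89 -1.79] op 87.7 F [ 0.1 -0.1 -0.1]
rot [0.0003 0.0026 0.0003] tool shift now [ 1.4  1.1 49.8] after turn [ 1.2  1.1 49.8]
[[198.1 243.2]
 [213.8 246.4]
 [182.6 240.2]
 [198.9 252. ]]
clip [ 5.29295e+02 -3.03973e+02 -3.91000e-01  4.79700e+00  1.88660e+01] deg -22.4 res 14.2 of 209.0
```

Call:
{"api": "drive_tool", "payload": {"series": [[0,0,8,0,0,0,0.4],[0,0,8,0,0,0,0.4],[0,0,0,0,0,0,0.4],[0,0,0,0,0,0,0.4],[0,0,0,0,0,0,0.4]]}}

```text
clock: 2.67
eef_pos: [504.1, -296.8, 43.9]
ee_rot: [0.208, 0.978, -0.0, -0.0]
force: [-0.5, -0.1, 0.9]
opening: 59.8
finger_force: 0.0
```

Run:
```python
from fit import *
from go import go
go(506,-296,12,-24)
p,_,w=look("scene","s3.png");k=masks(p);s=arm.state()
L=R.from_quat(s["ee_rot"]).inv().apply((w-s["eef_pos"]).reshape(-1,3)).reshape(w.shape)
o=k["orange"]&(w[...,2]>16)&(abs(L[...,0])<30)&(abs(L[...,1])<30)
print("tab pts tool frame",np.nanmean(L[o],0),o.sum())
for sg in(1,-1):
    f=~k["orange"]&(abs(L[...,0])<20)&(L[...,1]*sg>8)&(L[...,1]*sg<60)&(L[...,2]>-35)&(w[...,2]>32)
    a=L[f];print("finger",len(a),np.percentile(a,[2,50,98],axis=0).round(1).tolist())
cv2.imwrite("pics/c3.png",cv2.resize(p[200:290,150:270][:,:,::-1],(800,600),interpolation=cv2.INTER_CUBIC))
```

```text
t 2.6667 tcp [ 504.1 -296.8   43.9] q [-0.2   0.34 -0.37  0.   -0.85 -1.79] op 59.8 F [-0.5 -0.1  0.9]
rot [-0.0002 -0.0005  0.0006] tool shift now [-1.4  1.6 31.9] after turn [-1.4  1.5 31.9]
tab pts tool frame [-4.79128952  3.92270135 20.53043406] 25Traceback (most recent call last):
  File "<stdin>", line 10, in <module>
    return _quantile_unchecked(
        a, q, axis, out, overwrite_input, method, keepdims, weights)
    return _ureduce(a,
                    func=_quantile_ureduce_func,
    ...<5 lines>...
                    overwrite_input=overwrite_input,
                    method=method)
    r = func(a, **kwargs)
    result = _quantile(arr,
                       quantiles=q,
    ...<2 lines>...
                       out=out,
                       weights=wgt)
    slices_having_nans = np.isnan(arr[-1, ...])
                                  ~~~^^^^^^^^^
IndexError: index -1 is out of bounds for axis 0 with size 0
```

Call:
{"api": "drive_tool", "payload": {"series": [[0,0.5,11,0,0,0,0.4],[0,0.5,11,0,0,0,0.4],[0,0.5,9,0,0,0,0.4],[0,0,0,0,0,0,0.4],[0,0,0,0,0,0,0.4]]}}

```text
clock: 3.13
eef_pos: [504.1, -295.2, 11.9]
ee_rot: [0.208, 0.978, -0.0, -0.001]
force: [0.8, -0.1, 0.9]
opening: 35.3
finger_force: 0.0
```

Call:
{"api": "drive_tool", "payload": {"series": [[0,0,0,0,0,0,0],[0,0,0,0,0,0,0],[0,0,0,0,0,0,0],[0,0,0,0,0,0,0],[0,0,0,0,0,0,0],[0,0,0,0,0,0,0],[0,0,0,0,0,0,0],[0,0,0,0,0,0,0]]}}

```text
clock: 3.8
eef_pos: [504.9, -295.4, 13.1]
ee_rot: [0.208, 0.978, 0.0, 0.0]
force: [0.2, 1.2, -1.0]
opening: 0.5
finger_force: 0.0
```

Run:
```python
from fit import *
p,_,w=look("scene","s3.png");k=masks(p)
fit(k["orange"],(180,235,230,280),clip,[526,-304,-.42,5,20.5],"scene")
cv2.imwrite("pics/c3.png",cv2.resize(p[200:290,150:270][:,:,::-1],(800,600),interpolation=cv2.INTER_CUBIC))
```

```text
clip [ 5.29833e+02 -3.03452e+02 -3.73000e-01  5.01100e+00  1.88030e+01] deg -21.4 res 13.4 of 210.0
```

View pics/c3.png

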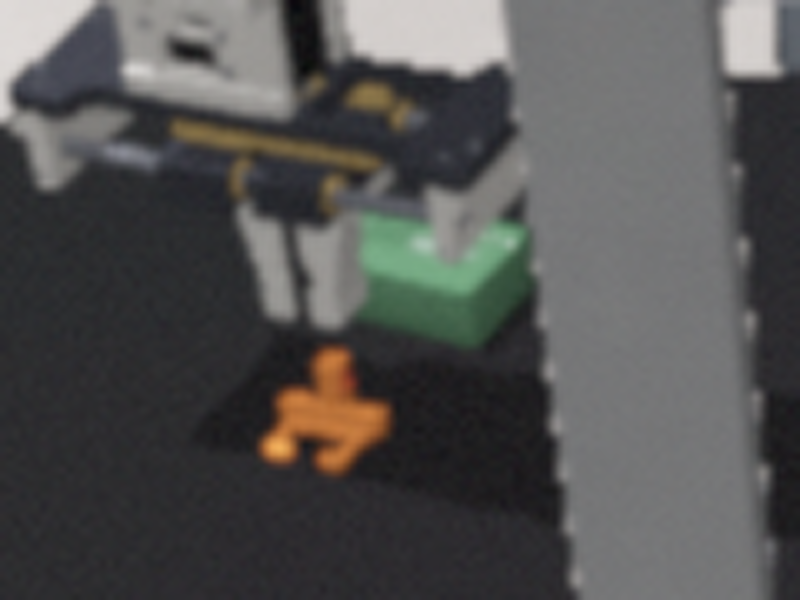

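The crop shows the shut fingertips at about scene (197,249), above and behind the tab at (200,256), so they have not reached it. I'll measure the fingertips directly.

Run:
```python
from fit import *
p,_,w=look("scene");s=arm.state();print(s["eef_pos"],s["ee_rot"])
for r in range(234,254,2):
    print(r,[(c,w[r,c].round(0).astype(int).tolist()) for c in(191,194,199,201)])
p,_,w=look("top")
m=arm.camera_model("top")
```

```text
[ 504.85935924 -295.41507998   13.0806023 ] [2.07582165e-01 9.78217585e-01 6.09566119e-06 1.34211272e-05]
234 [(191, [518, -306, 98]), (194, [516, -298, 96]), (199, [518, -286, 96]), (201, [525, -279, 100])]
236 [(191, [513, -307, 88]), (194, [518, -299, 91]), (199, [521, -286, 92]), (201, [520, -281, 91])]
238 [(191, [515, -308, 84]), (194, [514, -300, 82]), (199, [524, -286, 88]), (201, [520, -282, 85])]
240 [(191, [512, -309, 75]), (194, [518, -301, 78]), (199, [522, -287, 80]), (201, [516, -283, 76])]
242 [(191, [510, -311, 67]), (194, [511, -303, 67]), (199, [524, -288, 75]), (201, [518, -284, 71])]
244 [(191, [510, -312, 61]), (194, [514, -303, 63]), (199, [519, -290, 66]), (201, [522, -284, 67])]
246 [(191, [513, -312, 57]), (194, [511, -305, 55]), (199, [520, -290, 60]), (201, [520, -285, 60])]
248 [(191, [441, -327, 0]), (194, [438, -319, -3]), (199, [519, -291, 53]), (201, [522, -286, 55])]
250 [(191, [446, -327, -3]), (194, [446, -319, -4]), (199, [448, -305, -3]), (201, [448, -300, -4])]
252 [(191, [457, -326, -2]), (194, [451, -319, -7]), (199, [459, -304, -2]), (201, [463, -298, 0])]
```

The real fingertips are at z≈52 while the reported TCP z is 13. So the reported height is about 39 mm too low, and x and y agree. I'll descend in steps and re-measure.

Call:
{"api": "drive_tool", "payload": {"series": [[0,0,0,0,0,0,0.4],[0,0,0,0,0,0,0.4],[0,0,0,0,0,0,0.4],[0,0,0,0,0,0,0.4],[0,0,6,0,0,0,0.4],[0,0,6,0,0,0,0.4],[0,0,0,0,0,0,0.4]]}}

```text
clock: 4.53
eef_pos: [503.8, -295.0, -0.5]
ee_rot: [0.208, 0.978, 0.0, -0.001]
force: [0.8, -0.8, -0.4]
opening: 34.5
finger_force: 0.0
```

```bash
cat > tips.py <<'E'
from fit import *
# lowest finger points from the scene camera, tool frame
def tips(name="scene",r=25):
    p,_,w=look(name);s=arm.state();k=masks(p);h=cv2.cvtColor(p,cv2.COLOR_RGB2HSV)
    L=R.from_quat(s["ee_rot"]).inv().apply((w-s["eef_pos"]).reshape(-1,3)).reshape(w.shape)
    f=(h[...,1]<60)&(h[...,2]>90)&(abs(L[...,0])<r)&(abs(L[...,1])<70)&(L[...,2]>-75)&(L[...,2]<20)
    print("tcp",np.round(s["eef_pos"],1),"op",round(s["opening"],1))
    n,lab=cv2.connectedComponents(f.astype(np.uint8))
    for i in range(1,n):
        q=L[lab==i]; ww=w[lab==i]
        if len(q)>15: print(len(q),"L pct",np.percentile(q,[5,50,95],axis=0).round(0).tolist(),"lowest",np.sort(ww[:,2])[:6].round(0))
    return p,w
E
python3 -c "
from tips import *
p,w=tips()
cv2.imwrite('pics/c4.png',cv2.resize(p[200:290,150:270][:,:,::-1],(800,600),interpolation=cv2.INTER_CUBIC))"
```

```text
tcp [ 504.  -295.2   -0. ] op 34.8
56 L pct [[-16.0, -34.0, -74.0], [-13.0, -27.0, -58.0], [-8.0, -21.0, -42.0]] lowest [36. 40. 42. 43. 43. 43.]
96 L pct [[-15.0, 19.0, -74.0], [-9.0, 30.0, -57.0], [6.0, 35.0, -40.0]] lowest [38. 38. 38. 39. 40. 40.]
```

Call:
{"api": "drive_tool", "payload": {"series": [[0,0,6,0,0,0,0.4],[0,0,6,0,0,0,0.4],[0,0,6,0,0,0,0.4],[0,0,6,0,0,0,0.4],[0,0,0,0,0,0,0.4],[0,0,0,0,0,0,0.4]]}}

```text
clock: 5.08
eef_pos: [504.4, -295.3, -23.6]
ee_rot: [0.208, 0.978, -0.0, -0.001]
force: [0.1, 0.7, -0.7]
opening: 35.2
finger_force: 0.0
```

Call:
{"api": "drive_tool", "payload": {"series": [[0,0,0,0,0,0,0],[0,0,0,0,0,0,0],[0,0,0,0,0,0,0],[0,0,0,0,0,0,0],[0,0,0,0,0,0,0],[0,0,0,0,0,0,0]]}}

```text
clock: 5.58
eef_pos: [505.1, -295.5, -22.7]
ee_rot: [0.208, 0.978, -0.0, 0.0]
force: [-0.5, 0.1, 1.6]
opening: 9.7
finger_force: 30.0
```

```bash
python3 -c "
from tips import *
p,w=tips()
cv2.imwrite('pics/c4.png',cv2.resize(p[200:290,150:270][:,:,::-1],(800,600),interpolation=cv2.INTER_CUBIC))"
```

```text
tcp [ 505.1 -295.5  -22.6] op 9.5
53 L pct [[-16.0, -27.0, -72.0], [-12.0, -15.0, -57.0], [-1.0, -10.0, -34.0]] lowest [-1. -0.  0. 19. 19. 20.]
93 L pct [[-14.0, 7.0, -72.0], [-11.0, 18.0, -57.0], [8.0, 22.0, -41.0]] lowest [-2. 17. 17. 17. 18. 18.]
```

View pics/c4.png

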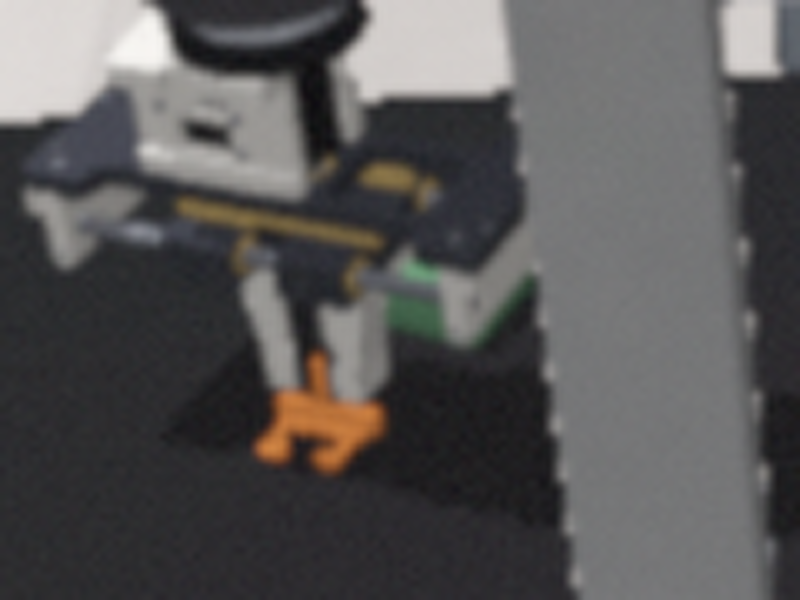

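Gripped: 9.7 mm opening with 30 N, and the crop shows the tab between the fingers at about (198,255). Next I lift it and carry it to above the lane.

Call:
{"api": "drive_tool", "payload": {"series": [[0,0,-15,0,0,0,0],[0,0,-25,0,0,0,0],[0,0,-30,0,0,0,0],[0,0,-25,0,0,0,0],[0,0,0,0,0,0,0]]}}

```text
clock: 6.05
eef_pos: [508.0, -296.6, 77.5]
ee_rot: [0.207, 0.978, -0.001, 0.004]
force: [0.2, 0.1, -0.2]
opening: 9.5
finger_force: 30.0
```

Call:
{"api": "drive_tool", "payload": {"series": [[6.7,34.1,0,0,0,0,0],[6.7,34.1,0,0,0,0,0],[6.7,34.1,0,0,0,0,0],[6.7,34.1,0,0,0,0,0],[6.7,34.1,0,0,0,0,0],[6.7,34.1,0,0,0,0,0],[6.7,34.1,0,0,0,0,0],[6.7,34.1,0,0,0,0,0]]}}

```text
clock: 6.72
eef_pos: [566.6, -22.6, 72.0]
ee_rot: [0.208, 0.978, 0.0, -0.0]
force: [0.9, -0.1, -1.1]
opening: 9.2
finger_force: 30.0
```

Call:
{"api": "drive_tool", "payload": {"series": [[6.7,34.1,0,0,0,0,0],[6.7,34.1,0,0,0,0,0],[0,0,0,0,0,0,0],[0,0,0,0,0,0,0]]}}

```text
clock: 7.05
eef_pos: [582.2, 45.2, 71.6]
ee_rot: [0.206, 0.979, -0.0, -0.0]
force: [-0.9, -0.5, -1.2]
opening: 9.7
finger_force: 30.0
```

Run:
```python
from fit import *
from go import go
go(582.7,42.6,3,-24.1)
p,_,w=look("scene","s5.png");k=masks(p)
s=arm.state();z0=s["eef_pos"][2]+22.7
m=k["orange"].copy();r,c=np.nonzero(m);sel=(r>200)&(r<300)&(c>270)&(c<370);print(c[sel].min(),c[sel].max(),r[sel].min(),r[sel].max())
b=(c[sel].min()-6,r[sel].min()-6,c[sel].max()+7,r[sel].max()+7)
fit(m,b,clip,[603,33,-.42,5,19],"scene",z0)
cv2.imwrite('pics/c5.png',cv2.resize(p[190:310,250:410][:,:,::-1],(800,600),interpolation=cv2.INTER_CUBIC))
```

```text
t 7.05 tcp [582.2  45.2  71.6] q [ 0.41  0.31 -0.35 -0.   -0.91 -2.4 ] op 9.7 F [-0.9 -0.5 -1.2]
rot [-0.0001 -0.0003  0.0053] tool shift now [-1.5 -2.2 68.6] after turn [-1.5 -2.2 68.6]
319 343 202 250
clip [ 6.07033e+02  3.39370e+01 -3.55000e-01  5.86200e+00  1.81450e+01] deg -20.3 res 27.1 of 212.0
```

View pics/c5.png

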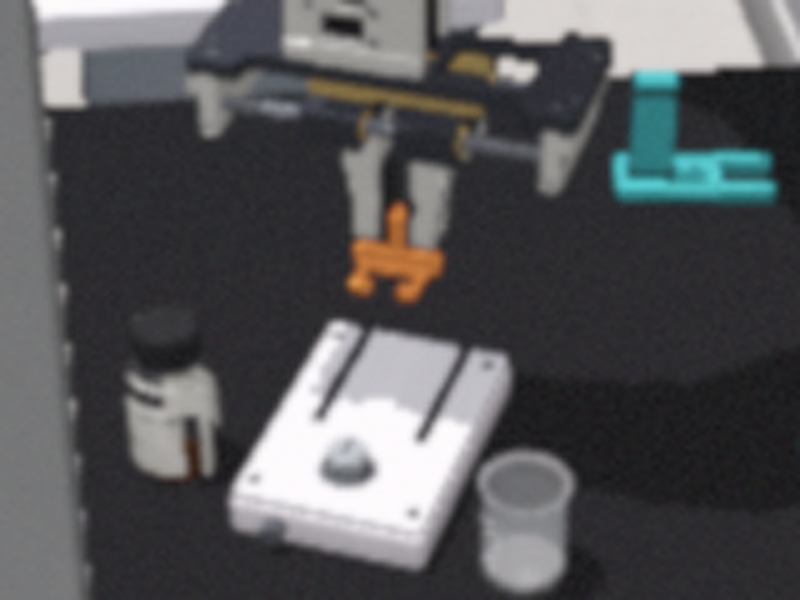

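The clip is held level, mouth towards the spindle (scene (329,282)), above the lane's near end. I'll lower it to just above the rails and measure clip and rails in the same picture.

Call:
{"api": "drive_tool", "payload": {"series": [[-1,-1,15,0,0,0.005,0],[0,0,20,0,0,0,0],[0,0,16,0,0,0,0],[0,0,8,0,0,0,0],[0,0,0,0,0,0,0],[0,0,0,0,0,0,0],[0,0,0,0,0,0,0]]}}

```text
clock: 7.68
eef_pos: [583.3, 41.8, 14.0]
ee_rot: [0.21, 0.978, 0.0, 0.001]
force: [0.1, 0.1, -0.5]
opening: 9.4
finger_force: 30.0
```

Run:
```python
from fit import *
from go import go
go(582.7,42.6,3,-24.1)
p,_,w=look("scene","s6.png");k=masks(p)
s=arm.state();z0=s["eef_pos"][2]+22.7
m=k["orange"].copy();r,c=np.nonzero(m);sel=(r>200)&(r<300)&(c>270)&(c<370)
b=(c[sel].min()-6,r[sel].min()-6,c[sel].max()+7,r[sel].max()+7);print(b)
fit(m,b,clip,[603,33,-.42,5,19],"scene",z0)
# model projections of rails (inner edges, z=29) and clip for overlay
from fit import sil
def proj(P,n):
    M=arm.camera_model(n);cc=R.from_quat(M["attitude"]).inv().apply(np.array(P)-M["xyz"])@np.array(M["camera_matrix"]).T
    return cc[:,:2]/cc[:,2:]
a=-.421;X=np.array([np.cos(a),np.sin(a),0]);Y=np.array([-X[1],X[0],0]);O=np.array([621.5,25.2,0])
img=cv2.resize(p[210:300,270:390][:,:,::-1],(800,600),interpolation=cv2.INTER_CUBIC);S=800/120
def ln(A,Bp,col):
    q=((proj([O+A[0]*X+A[1]*Y+[0,0,A[2]],O+Bp[0]*X+Bp[1]*Y+[0,0,Bp[2]]],"scene")-[270,210]+.5)*S).astype(int)
    cv2.line(img,tuple(map(int,q[0])),tuple(map(int,q[1])),col,1)
for y in(24,-24,30,-30): ln((-70,y,29),(10,y,29),(0,0,255))
for A,Bq in(((-75,50,25),(75,50,25)),((-75,-50,25),(75,-50,25)),((75,-50,25),(75,50,25)),((75,-50,0),(75,50,0))): ln(A,Bq,(255,0,0))
cv2.imwrite("pics/c6.png",img)
```

```text
t 7.6833 tcp [583.3  41.8  14. ] q [ 0.41  0.38 -0.4   0.   -0.79 -2.4 ] op 9.4 F [ 0.1  0.1 -0.5]
rot [ 0.0007  0.001  -0.003 ] tool shift now [ 0.9  0.5 11. ] after turn [ 0.9  0.5 11. ]
(np.int64(312), np.int64(243), np.int64(342), np.int64(274))
clip [ 6.07863e+02  2.93130e+01 -3.67000e-01  1.30050e+01  1.59420e+01] deg -21.0 res 29.2 of 129.0
```

View pics/c6.png

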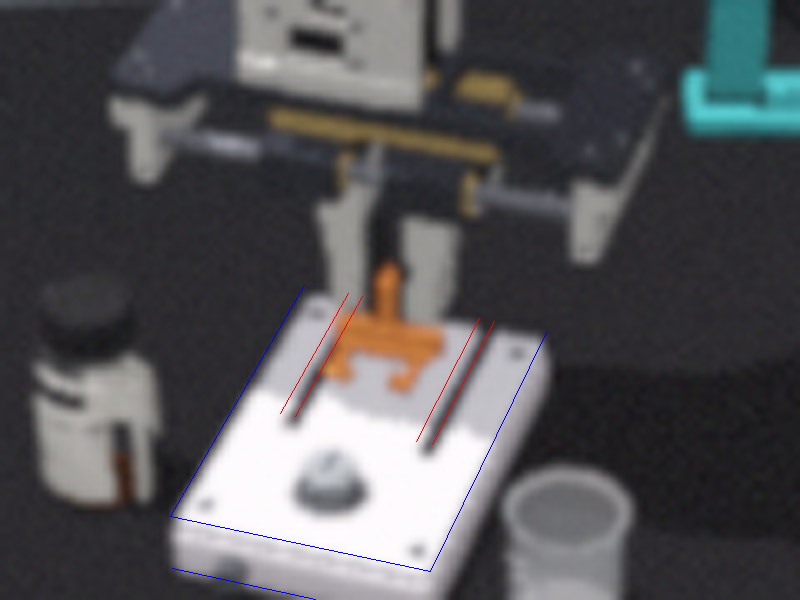

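The overlay is off by about 1 pixel (model rail ends at (288,414) and (425,441), image at (293,422) and (428,452)). The clip hangs between the rails, perhaps a little to the left. I'll refit it with that camera shift removed.

Run:
```python
import fit as F
from fit import *
z=np.load("/tmp/scene.npz");p=z["p"]
h=cv2.cvtColor(p,cv2.COLOR_RGB2HSV).astype(int)
m=(h[...,0]<25)&(h[...,1]>75)&(h[...,2]>70)
m[:,:315]&=True
def clip5(q): return clip([0,0,0,5,19])
M0=arm.camera_model
for sh in((0,0),(.6,1.3)):
    def cm(n,sh=sh):
        d=dict(M0(n));K=np.array(d["camera_matrix"]).copy();K[0,2]+=sh[0];K[1,2]+=sh[1];d["camera_matrix"]=K;return d
    class A: camera_model=staticmethod(cm)
    F.arm=A
    for z0 in(36.7,):
        q=fit(m,(314,243,344,276),clip5,[605,32,-.42],"scene",z0)
        a=-.421;X=np.array([np.cos(a),np.sin(a)]);d=q[:2]-[621.5,25.2]
        print(sh,z0,"in unit frame: x %.1f y %.1f"%(d@X,d@[-X[1],X[0]]))
# same correction against clip earlier? rails: fit dark line centres
g=p.max(2).astype(float)
```

```text
clip5 [ 6.05261e+02  3.10160e+01 -2.99000e-01] deg -17.2 res 41.9 of 158.0
(0, 0) 36.7 in unit frame: x -17.2 y -1.3
clip5 [ 5.99771e+02  2.91760e+01 -3.31000e-01] deg -18.9 res 41.1 of 158.0
(0.6, 1.3) 36.7 in unit frame: x -21.5 y -5.3
```

Run:
```python
from fit import *
def proj(P,n="scene"):
    M=arm.camera_model(n);cc=R.from_quat(M["attitude"]).inv().apply(np.array(P)-M["xyz"])@np.array(M["camera_matrix"]).T
    return ((cc[:,:2]/cc[:,2:]+[.6,1.3]-[270,210]+.5)*800/120).round(0)
a=-.421;X=np.array([np.cos(a),np.sin(a),0]);Y=np.array([-X[1],X[0],0]);O=np.array([621.5,25.2,0])
for x in(-20,):
  for z0 in(36.7,33):
    P=lambda px,py,pz:O+(x+px)*X+py*Y+[0,0,z0+pz]
    print(z0,"bar front top L,R",proj([P(-14,-22,10),P(-14,22,10)]).tolist(),"front bottom",proj([P(-14,-22,0),P(-14,22,0)]).tolist(),
     "tab top front L,R",proj([P(-16,-5,30),P(-16,5,30)]).tolist(),"back R",proj([P(-28,5,30)]).tolist())
print("rails front ends L,R",proj([O+10*X-27*Y+[0,0,27],O+10*X+27*Y+[0,0,27]]).tolist())
img=cv2.imread("pics/s6.png")[240:285,305:350];h=cv2.cvtColor(img,cv2.COLOR_BGR2HSV)
for r in range(246,272,2):
    o=np.nonzero((h[r-240,:,0]<25)&(h[r-240,:,1]>90))[0]; 
    if len(o): print(r,(r-210+.5)*6.667,"cols",((np.array([o[0],o[-1]])+305-270+[0,1])*6.667).round(0),len(o))
```

```text
36.7 bar front top L,R [[342.0, 322.0], [451.0, 343.0]] front bottom [[342.0, 343.0], [451.0, 364.0]] tab top front L,R [[385.0, 285.0], [410.0, 290.0]] back R [[420.0, 272.0]]
33 bar front top L,R [[342.0, 330.0], [451.0, 351.0]] front bottom [[342.0, 351.0], [451.0, 372.0]] tab top front L,R [[385.0, 293.0], [410.0, 298.0]] back R [[420.0, 280.0]]
rails front ends L,R [[292.0, 428.0], [429.0, 455.0]]
250 270.01349999999996 cols [373. 400.] 4
252 283.34749999999997 cols [373. 400.] 4
254 296.68149999999997 cols [373. 400.] 4
256 310.0155 cols [367. 400.] 5
258 323.3495 cols [340. 413.] 11
260 336.6835 cols [333. 440.] 16
262 350.0175 cols [333. 440.] 16
264 363.3515 cols [327. 427.] 6
266 376.6855 cols [327. 413.] 6
268 390.0195 cols [400. 407.] 1
```

The clip sits about 3 mm to the -y side. I'll shift it, lower it to just above the rail tops and compare again.

Call:
{"api": "drive_tool", "payload": {"series": [[0,1.5,0,0,0,-0.003,0],[0,1.5,3,0,0,0,0],[0,0,2,0,0,0,0],[0,0,0,0,0,0,0],[0,0,0,0,0,0,0]]}}

```text
clock: 8.15
eef_pos: [583.7, 44.9, 7.9]
ee_rot: [0.208, 0.978, -0.0, -0.0]
force: [-0.4, -0.6, 0.5]
opening: 9.3
finger_force: 30.0
```

Run:
```python
from fit import *
from go import go
go(582.7,42.6,3,-24.1)
p,_,w=look("scene","s7.png");s=arm.state()
cv2.imwrite("pics/c7.png",cv2.resize(p[235:295,300:380][:,:,::-1],(800,600),interpolation=cv2.INTER_CUBIC))
```

```text
t 8.15 tcp [583.7  44.9   7.9] q [ 0.41  0.39 -0.41 -0.   -0.78 -2.4 ] op 9.3 F [-0.4 -0.6  0.5]
rot [-0.0003 -0.0003  0.0006] tool shift now [-0.  -2.5  4.9] after turn [-0.  -2.5  4.9]
```

View pics/c7.png

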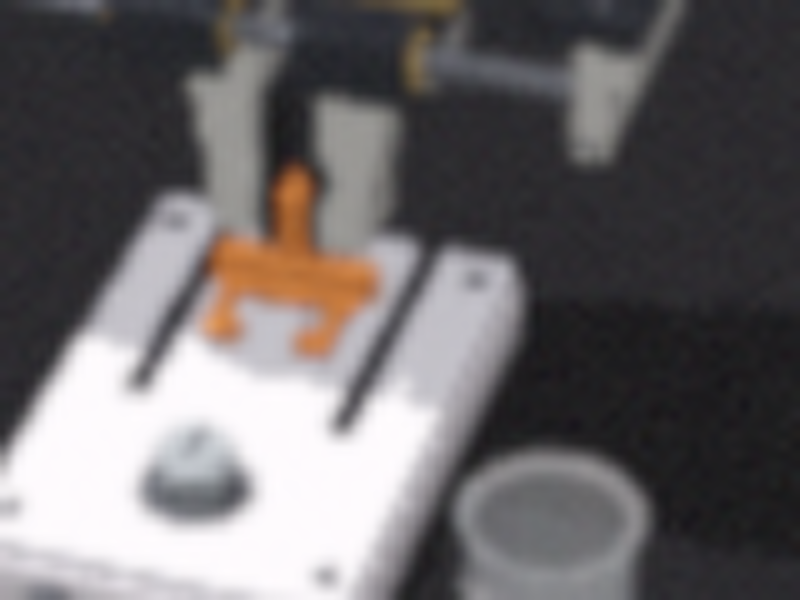

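The crop shows the bar (columns 212–378) between the rails, with inner edges at about 187 and 389 at bar level. So it is slightly right of centre. I'll go back 1 mm and lower slowly.

Call:
{"api": "drive_tool", "payload": {"series": [[0,-1,1,0,0,0,0],[0,0,1.5,0,0,0,0],[0,0,1.5,0,0,0,0],[0,0,0,0,0,0,0],[0,0,0,0,0,0,0]]}}

```text
clock: 8.62
eef_pos: [583.3, 43.9, 3.9]
ee_rot: [0.209, 0.978, -0.0, -0.0]
force: [-0.7, 0.1, 0.0]
opening: 9.6
finger_force: 30.0
```

Call:
{"api": "drive_tool", "payload": {"series": [[0,0,1,0,0,0,0],[0,0,0,0,0,0,0],[0,0,0,0,0,0,0]]}}

```text
clock: 8.87
eef_pos: [583.4, 43.9, 3.0]
ee_rot: [0.209, 0.978, -0.0, -0.0]
force: [0.1, 0.6, -0.4]
opening: 9.3
finger_force: 30.0
```

It is below the rail tops with no contact force, so it sits between the rails. Releasing.

Call:
{"api": "drive_tool", "payload": {"series": [[0,0,0.6,0,0,0,0],[0,0,0,0,0,0,0],[0,0,0,0,0,0,0.5],[0,0,0,0,0,0,0.5],[0,0,0,0,0,0,0.5],[0,0,0,0,0,0,0.5],[0,0,0,0,0,0,0.5]]}}

```text
clock: 9.45
eef_pos: [583.5, 43.9, 2.5]
ee_rot: [0.209, 0.978, 0.0, 0.0]
force: [-0.6, -0.6, 0.8]
opening: 37.4
finger_force: 0.0
```

Call:
{"api": "drive_tool", "payload": {"series": [[0,0,-20,0,0,0,0.6],[0,0,-30,0,0,0,0.6],[0,0,-40,0,0,0,0.6],[0,0,-10,0,0,0,0.6],[0,0,0,0,0,0,0.6]]}}

```text
clock: 9.87
eef_pos: [586.2, 44.7, 106.9]
ee_rot: [0.208, 0.978, 0.002, 0.003]
force: [0.1, 0.9, -0.3]
opening: 52.7
finger_force: 0.0
```

Run:
```python
from fit import *
from go import go
# fork half turned: tool x = +fork x
go(526.9,320.0,100,-33.7+180)
p,_,w=look("scene","s8.png")
cv2.imwrite("pics/c8.png",cv2.resize(p[225:300,300:400][:,:,::-1],(800,600),interpolation=cv2.INTER_CUBIC))
```

```text
t 9.8667 tcp [586.2  44.7 106.9] q [ 0.41  0.28 -0.3   0.   -0.98 -2.4 ] op 52.7 F [ 0.1  0.9 -0.3]
rot [-0.0079  0.0079 -2.973 ] tool shift now [166.3 227.2   7.1] after turn [-202.1 -196.1    6.9]
```

View pics/c8.png

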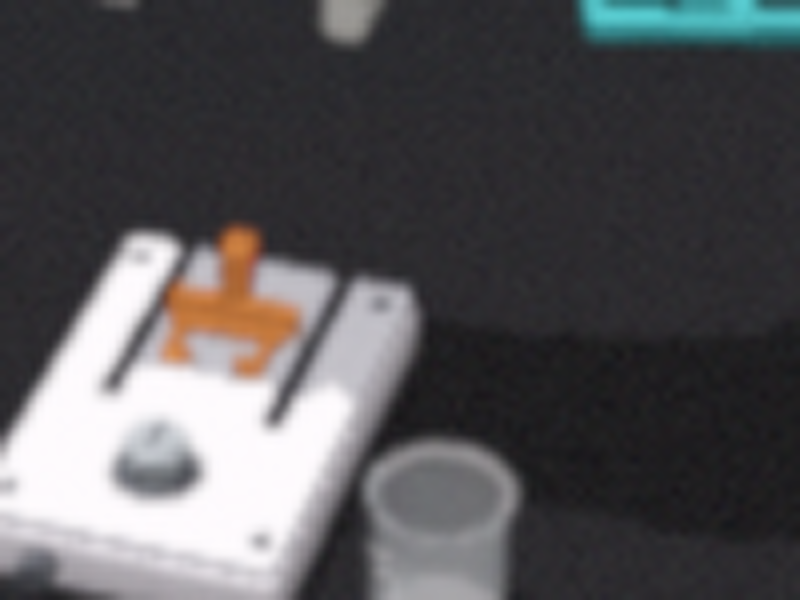

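Clip lies flat between the rails, released. Now the half turn for the fork, since the last joint would otherwise run out of range.

Call:
{"api": "drive_tool", "payload": {"series": [[0,0,0,0,0,-0.123,0.6],[0,0,0,0,0,-0.123,0.6],[0,0,0,0,0,-0.123,0.6],[0,0,0,0,0,-0.123,0.6],[0,0,0,0,0,-0.123,0.6],[0,0,0,0,0,-0.123,0.6],[0,0,0,0,0,-0.123,0.6],[0,0,0,0,0,-0.123,0.6]]}}

```text
clock: 10.58
eef_pos: [582.6, 43.7, 101.1]
ee_rot: [-0.281, 0.96, 0.0, -0.001]
force: [0.2, -0.1, -0.4]
opening: 52.2
finger_force: 0.0
```

Call:
{"api": "drive_tool", "payload": {"series": [[0,0,0,0,0,-0.123,0.6],[0,0,0,0,0,-0.123,0.6],[0,0,0,0,0,-0.123,0.6],[0,0,0,0,0,-0.123,0.6],[0,0,0,0,0,-0.123,0.6],[0,0,0,0,0,-0.123,0.6],[0,0,0,0,0,-0.123,0.6],[0,0,0,0,0,-0.123,0.6]]}}

```text
clock: 11.25
eef_pos: [582.7, 43.7, 101.1]
ee_rot: [-0.701, 0.713, 0.0, -0.001]
force: [-0.8, 0.1, -0.1]
opening: 52.6
finger_force: 0.0
```

Call:
{"api": "drive_tool", "payload": {"series": [[0,0,0,0,0,-0.123,0.6],[0,0,0,0,0,-0.123,0.6],[0,0,0,0,0,-0.123,0.6],[0,0,0,0,0,-0.123,0.6],[0,0,0,0,0,-0.123,0.6],[0,0,0,0,0,-0.123,0.6],[0,0,0,0,0,-0.123,0.6],[0,0,0,0,0,-0.021,0.6]]}}

```text
clock: 11.92
eef_pos: [582.7, 43.7, 101.3]
ee_rot: [0.938, -0.346, -0.001, 0.001]
force: [0.8, 0.9, -0.3]
opening: 52.8
finger_force: 0.0
```

Run:
```python
from fit import *
from go import go
go(526.9,320.0,100,-33.7+180)
# fork from scene camera, bias-checked
p,_,w=look("scene","s9.png");h=cv2.cvtColor(p,cv2.COLOR_RGB2HSV).astype(int);k=masks(p)
m=k["blue"]|((h[...,1]<80)&(h[...,2]>95));m[:,:410]=0
fit(m,(408,220,446,272),fork,[526.9,320,-.589],"scene")
b=k["blue"]&(w[...,2]>30)&(w[...,1]>290)&(w[...,1]<345)&(abs(w[...,0]-530)<40);print("handle",b.sum(),w[b].mean(0))
```

```text
t 11.9167 tcp [582.7  43.7 101.3] q [ 0.41  0.28 -0.31 -0.   -0.98  0.46] op 52.8 F [ 0.8  0.9 -0.3]
rot [ 0.0015  0.0011 -0.118 ] tool shift now [-221.8 -174.     1.2] after turn [-199.7 -198.8    1.3]
fork [528.737 320.093  -0.621] deg -35.6 res 166.3 of 545.0
handle 120 [536.62496774 316.90091361  55.33151736]
```

Call:
{"api": "drive_tool", "payload": {"series": [[0,0,0,0,0,-0.118,0.6],[-28.5,-28.4,0,0,0,0,0.6],[-28.5,-28.4,0,0,0,0,0.6],[-28.5,-28.4,0,0,0,0,0.6],[-28.5,-28.4,0,0,0,0,0.6],[-28.5,-28.4,0,0,0,0,0.6],[-28.5,-28.4,0,0,0,0,0.6],[-28.7,-28.4,0,0,0,0,0.6]]}}

```text
clock: 12.63
eef_pos: [528.2, 322.1, 102.0]
ee_rot: [0.956, -0.295, -0.0, 0.0]
force: [0.6, -0.7, 0.7]
opening: 52.7
finger_force: 0.0
```

Call:
{"api": "drive_tool", "payload": {"series": [[0,0,15,0,0,0,0.6],[0,0,0,0,0,0,0.6],[0,0,0,0,0,0,0.6],[0,0,0,0,0,0,0.6]]}}

```text
clock: 12.97
eef_pos: [529.2, 319.6, 87.4]
ee_rot: [0.956, -0.294, -0.0, 0.0]
force: [-0.2, -0.1, -0.5]
opening: 52.6
finger_force: 0.0
```

Run:
```python
from tips import *
from go import go
go(527.5,320.0,5,-33.7+180)
p,w=tips();k=masks(p)
s=arm.state();L=R.from_quat(s["ee_rot"]).inv().apply((w-s["eef_pos"]).reshape(-1,3)).reshape(w.shape)
b=k["blue"]&(w[...,2]>30)&(w[...,1]>290)&(w[...,1]<345)&(abs(w[...,0]-530)<40)
print("handle L",b.sum(),np.percentile(L[b],[5,50,95],axis=0).round(1).tolist(),"top z",np.percentile(w[b][:,2],[90,98]))
```

```text
t 12.9667 tcp [529.2 319.6  87.4] q [ 0.86  0.35 -0.25  0.   -0.97  0.12] op 52.6 F [-0.2 -0.1 -0.5]
rot [ 0.0009 -0.0001 -0.0079] tool shift now [-1.6  0.6 82.4] after turn [-1.6  0.6 82.4]
tcp [529.5 319.6  87.8] op 52.6
66 L pct [[8.0, 31.0, -73.0], [12.0, 37.0, -58.0], [15.0, 44.0, -41.0]] lowest [124. 126. 127. 128. 129. 129.]
78 L pct [[-3.0, -43.0, -73.0], [11.0, -37.0, -56.0], [16.0, -29.0, -40.0]] lowest [125. 125. 126. 127. 128. 129.]
handle L 118 [[-5.1, -8.4, 14.3], [9.6, -1.8, 31.1], [14.0, 6.2, 55.2]] top z [71.95693203 74.26389125]
```

Call:
{"api": "drive_tool", "payload": {"series": [[-1.6,0,20,0,0,-0.008,0.6],[0,0,25,0,0,0,0.6],[0,0,25,0,0,0,0.6],[0,0,20,0,0,0,0.6],[0,0,13,0,0,0,0.6],[0,0,0,0,0,0,0.6],[0,0,0,0,0,0,0.6]]}}

```text
clock: 13.6
eef_pos: [528.3, 320.3, -15.3]
ee_rot: [0.957, -0.29, -0.0, 0.0]
force: [-0.1, 0.3, -0.0]
opening: 53.0
finger_force: 0.0
```

Call:
{"api": "drive_tool", "payload": {"series": [[0,0,0,0,0,0,0],[0,0,0,0,0,0,0],[0,0,0,0,0,0,0],[0,0,0,0,0,0,0],[0,0,0,0,0,0,0],[0,0,0,0,0,0,0],[0,0,0,0,0,0,0],[0,0,0,0,0,0,0]]}}

```text
clock: 14.27
eef_pos: [528.0, 321.5, -15.2]
ee_rot: [0.957, -0.289, 0.0, -0.0]
force: [-0.2, 0.6, 3.6]
opening: 15.9
finger_force: 29.9
```

Run:
```python
from fit import *
from go import go
go(527.5,320.0,80,-24.1+180)
p,_,w=look("top","top9.png");k=masks(p);print("orange px visible",k["orange"][205:240,305:345].sum())
p,_,w=look("scene","s10.png");h=cv2.cvtColor(p,cv2.COLOR_RGB2HSV).astype(int);k=masks(p)
def clip5(q): return clip([0,0,0,5,19])
m=(h[...,0]<25)&(h[...,1]>75)&(h[...,2]>70)
q=fit(m,(314,245,348,280),clip5,[603,32,-.42],"scene",25.)
wm=((h[...,1]<60)&(h[...,2]>125))|m;wm=cv2.morphologyEx(wm.astype(np.uint8),cv2.MORPH_CLOSE,np.ones((5,5)))
wm[:,:288]=0
```

```text
t 14.2667 tcp [528.  321.5 -15.2] q [ 0.86  0.46 -0.35  0.   -0.76  0.12] op 15.9 F [-0.2  0.6  3.6]
rot [-0.0004 -0.0002 -0.1649] tool shift now [  0.5   1.5 -95.2] after turn [  0.2   1.6 -95.2]
orange px visible 22
clip5 [ 6.05723e+02  3.55150e+01 -2.28000e-01] deg -13.1 res 64.2 of 142.0
```

Fork held (15.9 mm, 30 N). Now I lift it, align it with the unit and hover behind the clip.

Call:
{"api": "drive_tool", "payload": {"series": [[0,0,-15,0,0,0,0],[0,0,-25,0,0,0,0],[0,0,-30,0,0,0,0],[0,0,-25,0,0,0,0],[0,0,0,0,0,-0.083,0],[0,0,0,0,0,-0.082,0],[0,0,0,0,0,0,0]]}}

```text
clock: 14.95
eef_pos: [527.5, 321.3, 79.6]
ee_rot: [0.978, -0.207, -0.0, -0.0]
force: [0.0, -1.3, -2.9]
opening: 15.8
finger_force: 29.9
```

Call:
{"api": "drive_tool", "payload": {"series": [[10.2,33,0,0,0,0,0],[10.2,33,0,0,0,0,0],[10.2,33,0,0,0,0,0],[10.2,33,0,0,0,0,0],[10.2,33,0,0,0,0,0],[10.2,33,0,0,0,0,0],[10.2,33,0,0,0,0,0],[0,0,0,0,0,0,0]]}}

```text
clock: 15.62
eef_pos: [495.9, 76.5, 78.6]
ee_rot: [0.977, -0.212, -0.001, 0.001]
force: [0.4, -0.6, -1.9]
opening: 15.9
finger_force: 29.9
```

Call:
{"api": "drive_tool", "payload": {"series": [[0,0,25,0,0,0,0],[0,0,20,0,0,0,0],[0,0,0,0,0,0,0],[0,0,0,0,0,0,0]]}}

```text
clock: 15.95
eef_pos: [497.6, 80.6, 33.5]
ee_rot: [0.978, -0.21, -0.001, 0.001]
force: [0.9, -0.1, -0.2]
opening: 15.9
finger_force: 29.9
```

Run:
```python
from fit import *
from go import go
go(498.7,81.6,11,-24.1+180)
p,_,w=look("scene","s11.png");h=cv2.cvtColor(p,cv2.COLOR_RGB2HSV).astype(int)
q,_,w2=look("top","top11.png")
O=np.array([621.5,25.2]);a=-.421;X=np.array([np.cos(a),np.sin(a)]);Y=np.array([-X[1],X[0]])
s=arm.state();z=s["eef_pos"][2]+15.2;print("underside",z)
# prongs in scene cloud: points near height z..z+12
m=(abs(w[...,2]-z-6)<9)&(h[...,1]<80)&(h[...,2]>80)
U=np.stack([(w[...,:2]-O)@X,(w[...,:2]-O)@Y],-1);m&=(U[...,0]<-40)&(U[...,0]>-170)&(abs(U[...,1])<40)
print("fork pts",m.sum(),np.percentile(U[m],[2,25,50,75,98],axis=0).round(1).tolist())
for x0 in(-100,-90,-80,-72,-66): 
    k=m&(abs(U[...,0]-x0)<4);print(x0,k.sum(),np.sort(U[k][:,1])[[1,k.sum()//2,-2]].round(1) if k.sum()>4 else "")
o=(h[...,0]<25)&(h[...,1]>90)&(h[...,2]>70)&(abs(U[...,0])<75)&(abs(U[...,1])<45)
t=o&(w[...,2]>42);print("tab",t.sum(),U[t].mean(0));b=o&(w[...,2]<40);print("rest",b.sum(),np.percentile(U[b],[3,50,97],axis=0).round(1).tolist())
```

```text
t 15.95 tcp [497.6  80.6  33.5] q [ 0.55  0.24 -0.56  0.   -0.77  0.6 ] op 15.9 F [ 0.9 -0.1 -0.2]
rot [ 0.0029  0.002  -0.002 ] tool shift now [ 0.6 -1.4 22.5] after turn [ 0.6 -1.3 22.5]
underside 50.323823459359375
fork pts 227 [[-146.4, -19.0], [-119.6, -12.2], [-102.6, 2.5], [-84.9, 13.1], [-63.5, 18.2]]
-100 29 [-17.4  -1.1  16.4]
-90 19 [-17.6  -5.7  16.2]
-80 19 [-18.5 -11.9  19.1]
-72 12 [-17.7  11.   17.3]
-66 26 [-19.   11.1  18.1]
tab 23 [-37.60599715   1.43068466]
rest 97 [[-39.0, -19.1], [-31.5, 1.4], [-8.1, 19.2]]
```

Fork and clip are aligned to within about 1 mm, with the prong tips about 22 mm behind the clip's back. Now I lower to just above the deck and advance.

Call:
{"api": "drive_tool", "payload": {"series": [[0,-1.2,10,0,0,-0.002,0],[0,0,8,0,0,0,0],[0,0,4,0,0,0,0],[0,0,0,0,0,0,0],[0,0,0,0,0,0,0]]}}

```text
clock: 16.47
eef_pos: [498.9, 82.3, 12.1]
ee_rot: [0.978, -0.208, -0.0, 0.0]
force: [0.6, -0.0, -1.6]
opening: 15.6
finger_force: 29.9
```

Call:
{"api": "drive_tool", "payload": {"series": [[4,0,0,0,0,0,0],[6,0,0,0,0,0,0],[5,0,0,0,0,0,0],[5,0,0,0,0,0,0],[5,0,0,0,0,0,0],[5,0,0,0,0,0,0],[0,0,0,0,0,0,0]]}}

```text
clock: 17.05
eef_pos: [527.6, 69.9, 12.4]
ee_rot: [0.978, -0.208, 0.0, -0.0]
force: [0.1, -0.3, -1.4]
opening: 15.7
finger_force: 29.9
```

```bash
cat > chk.py <<'E'
from fit import *
from go import go
def chk():
    go(498.7,81.6,11,-24.1+180)
    p,_,w=look("scene");h=cv2.cvtColor(p,cv2.COLOR_RGB2HSV).astype(int)
    O=np.array([621.5,25.2]);a=-.421;X=np.array([np.cos(a),np.sin(a)]);Y=np.array([-X[1],X[0]])
    s=arm.state();d=s["eef_pos"][:2]-O;print("TCP unit frame",(d@X).round(1),(d@Y).round(1),"tips x",(d@X+70).round(1))
    U=np.stack([(w[...,:2]-O)@X,(w[...,:2]-O)@Y],-1)
    o=(h[...,0]<25)&(h[...,1]>90)&(h[...,2]>70)&(abs(U[...,0])<75)&(abs(U[...,1])<45)
    t=o&(w[...,2]>42);print("tab",t.sum(),U[t].mean(0).round(1),"ztop",np.percentile(w[t][:,2],95) if t.any() else "")
    b=o&(w[...,2]<40);print("rest",b.sum(),np.percentile(U[b],[3,50,97],axis=0).round(1).tolist(),"z",np.percentile(w[b][:,2],[5,50,95]).round(1))
E
python3 -c "
from chk import *
chk()"
```

```text
t 17.05 tcp [527.6  69.9  12.4] q [ 0.5   0.31 -0.52  0.   -0.74  0.65] op 15.7 F [ 0.1 -0.3 -1.4]
rot [-0.0002 -0.0004  0.0013] tool shift now [-31.2   1.1   1.4] after turn [-31.2   1.1   1.4]
TCP unit frame -104.5 2.2 tips x -34.5
tab 22 [-34.4   5.1] ztop 149.52074173975748
rest 108 [[-32.9, -20.2], [-23.5, -1.0], [1.3, 19.1]] z [25.1 29.4 36.6]
```

Call:
{"api": "drive_tool", "payload": {"series": [[5,0.4,0,0,0,0,0],[6,0.3,0,0,0,0,0],[6,0,0,0,0,0,0],[6,0,0,0,0,0,0],[6,0,0,0,0,0,0],[5,0,0,0,0,0,0],[0,0,0,0,0,0,0],[0,0,0,0,0,0,0]]}}

```text
clock: 17.77
eef_pos: [557.5, 55.5, 12.3]
ee_rot: [0.978, -0.208, -0.0, 0.0]
force: [0.7, -0.4, -2.8]
opening: 15.9
finger_force: 29.9
```

```bash
python3 -c "
from chk import *
chk()"
```

```text
t 17.7667 tcp [557.5  55.5  12.3] q [ 0.45  0.35 -0.46 -0.   -0.76  0.7 ] op 15.9 F [ 0.7 -0.4 -2.8]
rot [0.0001 0.0001 0.0012] tool shift now [-64.3   0.1   1.3] after turn [-64.3   0.2   1.3]
TCP unit frame -71.1 1.4 tips x -1.1
tab 101 [-34.1  -0.6] ztop 148.23479327342227
rest 111 [[-2.1, -22.4], [11.4, 1.2], [32.8, 17.9]] z [25.  29.3 36.5]
```

Clip has followed: its bore is at about x=+21 and the prong tips at -1. Next is slow pushing through the snap.

Call:
{"api": "drive_tool", "payload": {"series": [[2,0,0,0,0,0,0],[2,0,0,0,0,0,0],[2,0,0,0,0,0,0],[2,0,0,0,0,0,0],[1.5,0,0,0,0,0,0],[1.5,0,0,0,0,0,0],[0,0,0,0,0,0,0]]}}

```text
clock: 18.4
eef_pos: [565.2, 51.5, 12.0]
ee_rot: [0.978, -0.208, -0.002, 0.0]
force: [-7.3, 3.6, 1.4]
opening: 15.9
finger_force: 30.0
```

Call:
{"api": "drive_tool", "payload": {"series": [[1.5,0,0,0,0,0,0],[1.5,0,0,0,0,0,0],[1,0,0,0,0,0,0],[0,0,0,0,0,0,0]]}}

```text
clock: 18.73
eef_pos: [570.5, 49.5, 12.2]
ee_rot: [0.978, -0.208, -0.001, 0.0]
force: [-2.4, -0.5, -0.4]
opening: 16.1
finger_force: 30.0
```

```bash
python3 -c "
from chk import *
chk()"
```

```text
t 18.7333 tcp [570.5  49.5  12.2] q [ 0.43  0.37 -0.43 -0.   -0.78  0.72] op 16.1 F [-2.4 -0.5 -0.4]
rot [0.0007 0.0009 0.0017] tool shift now [-78.6  -0.1   1.3] after turn [-78.6   0.    1.2]
TCP unit frame -56.4 1.3 tips x 13.6
tab 111 [-23.5  -2.1] ztop 148.28452489738686
rest 97 [[7.6, -19.2], [22.5, 4.4], [46.3, 19.7]] z [25.2 29.8 35.9]
```

Call:
{"api": "drive_tool", "payload": {"series": [[1,0,0,0,0,0,0],[1,0,0,0,0,0,0],[1,0,0,0,0,0,0],[0,0,0,0,0,0,0]]}}

```text
clock: 19.12
eef_pos: [574.8, 48.4, 12.7]
ee_rot: [0.978, -0.208, 0.001, -0.0]
force: [0.7, 0.7, -1.1]
opening: 16.0
finger_force: 30.0
```

Call:
{"api": "drive_tool", "payload": {"series": [[1,0,0,0,0,0,0],[1,0,0,0,0,0,0],[0,0,0,0,0,0,0],[0,0,0,0,0,0,0]]}}

```text
clock: 19.45
eef_pos: [575.8, 47.6, 12.5]
ee_rot: [0.978, -0.208, 0.0, -0.0]
force: [-0.3, 1.0, -1.8]
opening: 15.7
finger_force: 30.0
```

```bash
python3 -c "
from chk import *
chk()"
```

```text
t 19.45 tcp [575.8  47.6  12.5] q [ 0.42  0.37 -0.42  0.   -0.78  0.73] op 15.7 F [-0.3  1.  -1.8]
rot [-0.0002 -0.0002  0.0019] tool shift now [-84.2   0.3   1.5] after turn [-84.2   0.5   1.5]
TCP unit frame -50.9 1.8 tips x 19.1
tab 119 [-19.7  -0.9] ztop 148.61874556480004
rest 89 [[20.1, -17.8], [29.7, 7.1], [52.7, 20.1]] z [24.4 30.2 37.5]
```

Call:
{"api": "drive_tool", "payload": {"series": [[0.7,0,0,0,0,0,0],[0.7,0,0,0,0,0,0],[0,0,0,0,0,0,0]]}}

```text
clock: 19.75
eef_pos: [575.9, 47.3, 12.3]
ee_rot: [0.978, -0.208, -0.001, 0.0]
force: [-4.6, 3.7, 1.5]
opening: 16.0
finger_force: 30.0
```

Call:
{"api": "drive_tool", "payload": {"series": [[0.7,0,0,0,0,0,0],[0.7,0,0,0,0,0,0],[0,0,0,0,0,0,0]]}}

```text
clock: 20.0
eef_pos: [575.9, 46.9, 12.1]
ee_rot: [0.978, -0.208, -0.002, 0.0]
force: [-8.9, 7.0, 3.8]
opening: 16.1
finger_force: 30.0
```

The clip is solidly seated: force rises with no further motion, at tips x≈19. Now I back off, lift and carry the fork to clear worktop.

Call:
{"api": "drive_tool", "payload": {"series": [[-4,0,0,0,0,0,0],[-12,0,0,0,0,0,0],[-16,0,0,0,0,0,0],[-16,0,0,0,0,0,0],[-16,0,0,0,0,0,0],[-16,0,0,0,0,0,0],[-16,0,0,0,0,0,0],[0,0,-20,0,0,0,0]]}}

```text
clock: 20.67
eef_pos: [485.2, 84.6, 29.7]
ee_rot: [0.978, -0.208, -0.003, 0.002]
force: [-0.6, -0.3, -1.7]
opening: 16.2
finger_force: 30.0
```

Call:
{"api": "drive_tool", "payload": {"series": [[0,0,-30,0,0,0,0],[-5.9,-29.3,0,0,0,0,0],[-5.9,-29.3,0,0,0,0,0],[-5.9,-29.3,0,0,0,0,0],[-5.9,-29.3,0,0,0,0,0],[-5.9,-29.3,0,0,0,0,0],[-5.9,-29.3,0,0,0,0,0],[-5.9,-29.3,0,0,0,0,0]]}}

```text
clock: 21.33
eef_pos: [535.8, 291.2, 62.6]
ee_rot: [0.978, -0.208, 0.0, -0.0]
force: [0.4, -0.9, -1.3]
opening: 15.9
finger_force: 30.0
```

Call:
{"api": "drive_tool", "payload": {"series": [[0,0,15,0,0,0,0],[0,0,15,0,0,0,0],[0,0,15,0,0,0,0],[0,0,15,0,0,0,0],[0,0,10,0,0,0,0],[0,0,0,0,0,0,0],[0,0,0,0,0,0,0]]}}

```text
clock: 21.92
eef_pos: [535.9, 289.4, -7.7]
ee_rot: [0.978, -0.208, -0.0, 0.0]
force: [0.6, 0.7, -1.1]
opening: 15.6
finger_force: 30.0
```

```bash
python3 -c "
from chk import *
chk()"
```

```text
t 21.9167 tcp [535.9 289.4  -7.7] q [ 0.82  0.44 -0.36  0.   -0.77  0.34] op 15.6 F [ 0.6  0.7 -1.1]
rot [0.0009 0.     0.002 ] tool shift now [ 50.5 205.  -18.5] after turn [ 50.9 204.9 -18.7]
TCP unit frame -185.8 206.8 tips x -115.8
tab 16 [25.6  3.1] ztop 54.2512412838353
rest 85 [[23.5, -17.4], [29.7, 7.6], [52.9, 19.7]] z [24.5 30.  36.6]
```

Clip measures at bore x≈40, home. Setting the fork down.

Call:
{"api": "drive_tool", "payload": {"series": [[0,0,3,0,0,0,0],[0,0,2.5,0,0,0,0],[0,0,1.2,0,0,0,0],[0,0,0,0,0,0,0],[0,0,0,0,0,0,0]]}}

```text
clock: 22.38
eef_pos: [536.2, 289.7, -14.1]
ee_rot: [0.978, -0.208, 0.0, -0.0]
force: [0.2, 0.1, -0.7]
opening: 16.1
finger_force: 30.0
```

Call:
{"api": "drive_tool", "payload": {"series": [[0,0,0.8,0,0,0,0],[0,0,0,0,0,0,0]]}}

```text
clock: 22.55
eef_pos: [536.2, 289.7, -15.0]
ee_rot: [0.978, -0.208, 0.0, -0.0]
force: [0.4, 0.7, -1.3]
opening: 16.0
finger_force: 30.0
```

Call:
{"api": "drive_tool", "payload": {"series": [[0,0,0.5,0,0,0,0],[0,0,0,0,0,0,0],[0,0,0,0,0,0,0.6],[0,0,0,0,0,0,0.6],[0,0,0,0,0,0,0.6],[0,0,0,0,0,0,0.6],[0,0,0,0,0,0,0.6],[0,0,0,0,0,0,0.6]]}}

```text
clock: 23.22
eef_pos: [536.1, 289.7, -15.6]
ee_rot: [0.978, -0.208, -0.0, 0.0]
force: [-0.2, -0.3, -0.4]
opening: 49.5
finger_force: 0.0
```

Call:
{"api": "drive_tool", "payload": {"series": [[0,0,-15,0,0,0,0.6],[0,0,-30,0,0,0,0.6],[0,0,-30,0,0,0,0.6],[0,0,-30,0,0,0,0.6],[0,0,0,0,0,0,0.6],[0,0,0,0,0,0,0.6]]}}

```text
clock: 23.72
eef_pos: [537.2, 290.7, 91.7]
ee_rot: [0.978, -0.208, 0.001, -0.002]
force: [-0.2, -0.7, -0.4]
opening: 52.5
finger_force: 0.0
```

Run:
```python
from chk import *
chk()
p,_,w=look("scene");k=masks(p)
b=k["blue"]&(w[...,2]>10)&(abs(w[...,0]-537)<50)&(abs(w[...,1]-290)<50);q=w[b]
print("handle",b.sum(),"z",np.percentile(q[:,2],[2,98]).round(0),"low xy",q[q[:,2]<35][:,:2].mean(0),"high xy",q[q[:,2]>50][:,:2].mean(0))
z0=np.load("/tmp/scene.npz")
p0=cv2.imread("pics/scene1.png")[...,::-1]
for n,(c,r) in dict(bottle=(285,268),beaker=(355,295),jar=(442,230),carton=(213,240)).items():
    d=cv2.matchTemplate(p[r-30:r+30,c-30:c+30],np.ascontiguousarray(p0[r-18:r+18,c-18:c+18]),cv2.TM_CCOEFF_NORMED)
    print(n,"shift px",np.array(cv2.minMaxLoc(d)[3])-12,cv2.minMaxLoc(d)[1])
```

```text
t 23.7167 tcp [537.2 290.7  91.7] q [ 0.82  0.33 -0.27  0.   -0.97  0.34] op 52.5 F [-0.2 -0.7 -0.4]
rot [-0.0042 -0.0016  0.0019] tool shift now [ 49.7 207.   79.9] after turn [ 50.3 206.6  80.7]
TCP unit frame -186.0 206.7 tips x -116.0
tab 16 [23.7  2.4] ztop 52.75096862187223
rest 83 [[22.3, -17.3], [29.5, 8.1], [52.1, 19.9]] z [25.3 29.8 35.9]
handle 156 z [12. 76.] low xy [546.86390047 285.32065971] high xy [543.89426788 285.97587179]
bottle shift px [0 0] 0.9985731244087219
beaker shift px [0 0] 0.9993640780448914
jar shift px [0 0] 0.8833740949630737
carton shift px [0 0] 0.8523456454277039
```

The fork stands upright, the clip is home and none of the bystanders moved. Handing in.

```bash
python3 -c "
from station import arm
print(arm.finish_job())"
```

```text
the job is handed in; nothing more can be done
None
```

The clip is snapped home round the spindle groove, pushed there with the fork, the fork stands released and upright on clear worktop, and the bottle, beaker, jar and carton show no shift; I handed the job in at about 24 s, but the hand-in returned no verdict.

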